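Take a spot temperature reading on a gearbox bearing

TASK

Slide the red guard on the gearbox fully open, then take the yellow infrared thermometer from its cradle and aim it squarely at the white disc in the middle of the bearing, with its lens about 10 cm from the disc, and hold it steady there for two seconds without touching the gearbox with it. Then lay the thermometer back in its cradle, display up and nose pointing the same way as before, leaving the guard open and the other things on the bench where they are.

Things in the scene. Friction and masses are not known exactly. Their poses are not given: they have to be found in the camera images.
- housing: Fixed aluminium gearbox housing, about 290 mm long (its x), 200 wide, top of its casting 210 mm high, on wooden blocks. Origin at bench height under its middle; z up; its round front faces its own -x and leans back, looking 30 degrees up. A steel guide bar for the guard runs along its y, 222 mm above the bench, 25 mm in front of (-x of) the origin.
- bearing: Round steel bearing, 92 mm across, in the housing's front; a white disc 36 mm across at its centre is the target. Origin at the disc's centre on the face (130 mm above the bench, 90 mm to -x of the housing's origin); z straight out of the face, 30 degrees above level; y as the housing's; x up the slope. The shut guard's plate hangs 35 mm in front of it.
- guard (a joint): Slide of the red sheet guard along the bar, in m: 0 = shut, plate (100 x 100 mm) over the bearing; 0.11 = fully open, at its stop. It moves towards the housing's -y as it opens, stiffly (some 2 N), and stays where it is left.
- guard_knob (a point): Grip point on the guard's black upright round knob, 20 mm across, 45 mm tall (235 to 280 mm above the bench); this point is on its axis 258 mm above the bench, 22 mm below its top. It moves with the guard.
- thermometer: Yellow infrared thermometer, a straight 0.2 kg wand: body 135 mm long, 32 wide (y), 30 high (z), x = -80 to +55 mm, then a black nose 28 across, to x = 91. Origin on the middle line at the dark grip ribs; x out of the nose along the line of sight, z up through the display. In the cradle it lies level, middle line 50 mm above the bench; grip it from above across its width at the origin.
- lens (a point): Centre of the thermometer's lens, 91 mm from its origin along its x; axes as the thermometer's.
- spot (a point): The thermometer's measuring point in the air, 100 mm straight ahead of the lens (191 mm from its origin along its x); axes as the thermometer's.
- cradle: Fixed black rest: base 180 x 90 mm, 10 thick, two U-shaped saddles 22 mm thick at x = -55 and +55 mm, orange flared tips to 62 mm above the bench. Saddle floors 35 mm up, 39 mm between walls; 88 mm free between the saddles for fingers. Origin at bench height under its centre, z up; at home the thermometer's origin is 50 mm above this, its nose along the cradle's x.
- gear: Loose steel gear, 100 mm across, 34 high; bystander, origin under its centre.
- spray_can: Loose blue spray can, 66 mm across, 190 tall; bystander, origin under its centre.
- jar: Loose amber jar, 72 mm across, 90 tall; bystander, origin under its centre.
- wrench: Loose steel wrench, 190 mm long, lying flat; bystander, origin under its middle.
- screwdriver: Loose screwdriver with red handle, 200 mm long, lying; bystander, origin under its middle.
- sleeve: Loose steel sleeve standing on end, 70 mm across, 60 tall; bystander, origin under its centre.
Not all that is in view belongs to the job. Several things have the shape of the thermometer; the one meant has the colours described above.

How it is judged:
By the outcome, as a careful person would: the job done as asked, in the order asked, and still so for the second after the job is handed in, with the robot touching nothing.
It also fails if it takes over 58 s, if anything falls off the work surface, if the arm or the gripper's body presses on something with over 40 N, if the wrist force passes 120 N, or if a joint passes its speed limit or range.

ROBOT

A 6-joint arm with a two-finger parallel gripper is mounted at the origin on the work surface. World frame = base frame: x ahead of the robot, y to its left, z up, the work surface at z = 0. Lengths are in m, angles in rad, forces in N, time in s.
With the tool pointing down it reaches from about 0.325 to 0.925 m from the base axis. Payload 3.1 kg.
Tool frame: the origin (TCP) lies at the very end of the fingers, on their centre line; the grasp point (between the pads) lies 19 mm behind it (manip.grip_point_offset is the distance from the TCP to the grasp point, in m); z points along the fingers, y is the line along which they close (so a half turn about z gives the same grasp; the last joint's range is limited). The gripper opens to 85 mm and grips with 20 to 120 N. Pads are 22 mm wide; open, the fingers measure 114 mm over their backs; the gripper's body (76 mm by 85 mm) begins 54 mm behind the grasp point. The pads swing forward as they close: fully open they stand 13 mm farther back than shut.
Start: joints at [1.181, 0.217, 1.613, -0, 1.311, -0.112], TCP at [0.171, 0.601, 0.231] pointing down, gripper open.
Joint ranges: [-2.75, 2.75], [-0.78, 2.1], [0.31, 2.55], [-1.13, 4.27], [0.13, 2.63], [-2.58, 2.58]. Speed limits (rad/s): [2.79, 2.79, 3.14, 3.14, 3.14, 3.14].

INTERFACE

Orientations are given as [roll, pitch, yaw] about the fixed x, y, z axes, in that order (R = Rz(yaw) Ry(pitch) Rx(roll)).
In Python, from bench import manip, viewer gives the robot as it stands.
- The arm moves only by the tool carry_out, never from a script. Its argument "targets" is a list of rows, each an object with "angular": the turn, a rotation vector about the tool's x, y, z as a fraction of full scale, a list of three; "travel": the shift along the tool's x, y, z as a fraction of full scale, a list of three; "jaw": the opening, from 0 (shut) to 1 (fully open). In form: [{"angular": [rx, ry, rz], "travel": [x, y, z], "jaw": jaw}, ...]. A call has 1 to 10 rows; each row shifts and turns the commanded pose from where the row before left it, along the tool's axes as they then stand; what a row does not reach is not made up. Full scale, the value 1, is 60 cm for a shift and 2 pi rad for a turn. A row lasts 1/10 s, in which the tool goes at most 50 mm and 8.59 degrees, less where a joint would pass 70% of its speed; a pose out of reach is approached as far as the arm can. A call with a number of a shift or a turn outside -1 to 1 is refused whole. A call with a gripper value outside its range is refused whole. The fingers move at their own pace and stop on an object; the grip force is fixed at half the most. Time passes only in rows, so rows that do not move let the fingers close. It gives the time, the measured TCP pose, the force, the opening and the grip force at its end, in the units of the state.
- manip.observe(): the state, without advancing time (a new reading comes with each control period).
- viewer.grab_frame(name): name is "side" or "top" or "wrist"; returns (picture, depth): 400x640x3 uint8, blue, green, red; 400x640 float32, m along the optical axis (not along the pixel's ray), 0 where there is no reading.
- viewer.camera_model(name): a dict with "camera_matrix" (3x3 intrinsics, pixels), "world_from_camera" (4x4, takes a point from camera to world coordinates). Camera axes: x right, y down, z forward; pixel columns grow to the right and rows downward; lengths in m; the calibration is good to about 2 mm. A picture is of the moment at which its call begins: read the wrist's pose just before it. camera_model takes no time and is no camera call; for the wrist camera it gives the pose at the moment of the call.
- manip.job_done(): hands the job in; it is judged then, once.
Trained networks look in the newest picture that a camera, given by its name, has taken for a name from the list of things; names that differ only in an ending like _2 or _b are one class to them, and where a whole thing is asked for, a point or a joint stands for the part that bears it (a point fixed in the world has none). Each returns a list of dicts, best first, with "confidence" (0 to 1); they miss things now and then, are a little off and sometimes report something else, mostly with a low value. They report only what shows in the picture. A call takes as long as a camera call. They do not tell look-alikes from the thing itself.
- viewer.regions_of(target, camera): "pixels" (400x640 bool, what is visible of it) and "uv" ([column, row] in pixels, amid what is visible of it).
The state is a dict: "t": time; "joint_pos": joint angles; "joint_velocities": joint speeds; "joint_efforts": joint torques, N m; "tcp_pos": TCP position; "tcp_rot": TCP orientation; "wrist_force": force on the tool from outside, world axes, zero at the start; "wrist_torque": the same for the moment, N m; "gripper_width": finger opening in m; "grasp_force": force on a finger pad.
Only numpy, scipy, OpenCV 4.12 (cv2) and the standard library are available. Lean on these libraries where they do the work, as an engineer would, in place of code of your own. Each camera call takes 0.05 s, during which the arm holds its last target. There are 200 camera calls.

## Working session

There is one attempt and no reset: what is moved stays moved. The work goes in short steps, Python scripts to look and compute and a tool call to move; the robot and the scene stay as the last step left them, time stands still between calls to the robot, and variables do not carry over. Pictures are saved under pics/ and viewed, at most 10 in all, crops included, and the job is handed in when it is done.

Besides the shell and the picture viewer there is one more tool, called as name([rows], argument=value, ...), one row to a line, values as JSON. carry_out: Moves the arm, as the interface text tells. Shift numbers are shares of 60 cm and turn numbers shares of 2 pi rad, none past 1 either way. Its arguments: {"type":"object","properties":{"targets":{"type":"array"}},"required":["targets"]}

```bash
ls; mkdir -p pics; python3 - <<'E'
from bench import manip, viewer
import cv2, numpy as np
for c in ("side","top"):
    im,d=viewer.grab_frame(c); cv2.imwrite(f"pics/{c}0.png",im); np.savez(f"{c}0.npz",im=im,d=d)
    m=viewer.camera_model(c); print(c,np.round(m["camera_matrix"],1).tolist(),np.round(m["world_from_camera"],3).tolist())
print(manip.observe(), manip.grip_point_offset)
E
```

```text
pics
side [[472.3, 0.0, 317.0], [0.0, 472.3, 200.2], [0.0, 0.0, 1.0]] [[-0.974, -0.175, 0.145, 0.348], [-0.227, 0.691, -0.686, 0.708], [0.02, -0.701, -0.713, 1.091], [0.0, 0.0, 0.0, 1.0]]
top [[378.6, 0.0, 317.5], [0.0, 378.6, 200.1], [0.0, 0.0, 1.0]] [[0.022, -0.983, 0.181, 0.373], [-1.0, -0.025, -0.017, -0.152], [0.021, -0.181, -0.983, 1.151], [0.0, 0.0, 0.0, 1.0]]
{'t': 0.1, 'joint_pos': array([ 1.18076605e+00,  2.17682934e-01,  1.61476983e+00,  9.03897012e-06,
        1.31129525e+00, -1.12177722e-01]), 'joint_velocities': array([-1.21968296e-03, -1.04831664e-03, -3.62810825e-03, -8.33185154e-04,
       -9.80216621e-05, -4.63332346e-04]), 'joint_efforts': array([-1.27605406e-03, -3.98084950e+01, -3.04966557e+01, -3.73557796e-04,
        4.40242744e-03, -1.68403983e-05]), 'tcp_pos': array([0.17111646, 0.60036296, 0.23009824]), 'tcp_rot': array([-3.13945182e+00, -2.49952974e-04,  2.86373750e+00]), 'wrist_force': array([ 1.12392456, -0.14908148, -0.47179177]), 'wrist_torque': array([-0.02187484,  0.02367855,  0.00605742]), 'grasp_force': 0.0, 'gripper_width': 0.08552939979477665} 0.0187
```

View pics/side0.png

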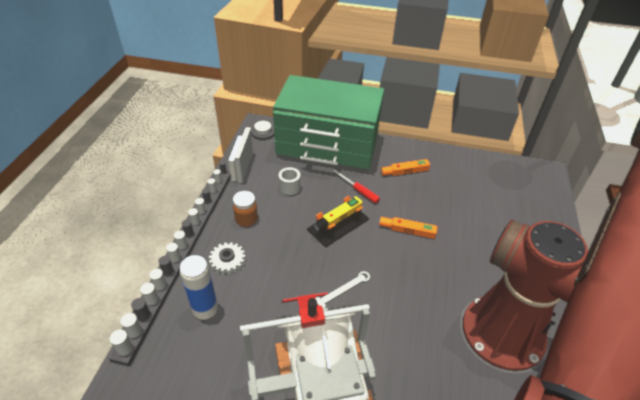

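View pics/top0.png

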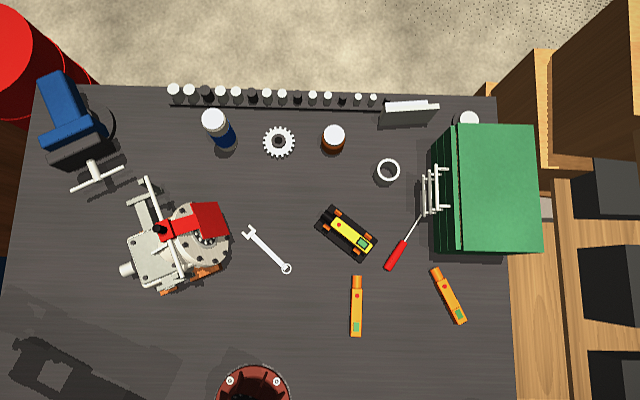

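The yellow body with black nose, in the cradle, is at top (345,233) / side (340,213). It could be confused with the orange look-alikes at top (356,305) and (448,295), side (408,227) and (405,167). I choose the one in the cradle. The guard plate is at top (210,220) and its knob at (160,229).

```bash
cat > h.py <<'E'
from bench import manip, viewer
import cv2, numpy as np
from scipy.spatial.transform import Rotation as R
def cloud(c,d,mask=None,M=None):
    m=M or viewer.camera_model(c); K=m["camera_matrix"]; T=np.array(m["world_from_camera"])
    ok=d>0
    if mask is not None: ok&=mask
    v,u=np.nonzero(ok); z=d[v,u]
    p=np.c_[(u-K[0][2])/K[0][0]*z,(v-K[1][2])/K[1][1]*z,z]
    return p@T[:3,:3].T+T[:3,3],u,v
E
python3 - <<'E'
from h import *
import pickle
out={}
for c in ("top","side"):
    im,d=viewer.grab_frame(c)
    for n in ("thermometer","cradle","housing","bearing","guard","guard_knob"):
        for r in viewer.regions_of(n,c)[:3]:
            p,u,v=cloud(c,d,r["pixels"]); 
            if len(p)<8: print(c,n,len(p)); continue
            q=p[:,:2]-np.median(p[:,:2],0); w,V=np.linalg.eigh(np.cov(q.T))
            print(c,n,round(r["confidence"],2),np.round(r["uv"]),len(p),"med",np.round(np.median(p,0),3),"z5/95",np.round(np.percentile(p[:,2],[3,97]),3),"ax",np.round(np.degrees(np.arctan2(V[1,1],V[0,1])),1))
            out.setdefault((c,n),[]).append((r["confidence"],r["pixels"],p))
    out[c]=(im,d)
pickle.dump(out,open("o.pkl","wb"))
im=out["top"][0]
a=cv2.resize(im[190:340,300:480],None,fx=3,fy=3,interpolation=cv2.INTER_CUBIC)
cv2.imwrite("pics/crop1.png",a)
E
```

```text
top thermometer 0.83 [450. 296.] 686 med [ 0.307 -0.555  0.029] z5/95 [0.015 0.034] ax -152.9
top thermometer 0.8 [346. 231.] 681 med [ 0.482 -0.257  0.064] z5/95 [0.046 0.069] ax 52.7
top thermometer 0.79 [357. 307.] 679 med [ 0.271 -0.288  0.029] z5/95 [0.017 0.033] ax 178.3
top cradle 0.66 [342. 236.] 1107 med [ 0.478 -0.257  0.01 ] z5/95 [0.002 0.062] ax 52.9
top housing 0.69 [174. 243.] 7634 med [0.433 0.189 0.126] z5/95 [0.013 0.234] ax 98.9
top bearing 0.51 [202. 240.] 281 med [0.443 0.132 0.146] z5/95 [0.101 0.168] ax 56.6
top bearing 0.37 [332. 141.] 579 med [ 0.752 -0.211  0.087] z5/95 [0.012 0.093] ax 175.2
top guard 0.76 [200. 228.] 1805 med [0.479 0.138 0.182] z5/95 [0.107 0.277] ax 114.1
top guard_knob 0.76 [199. 222.] 1700 med [0.479 0.138 0.184] z5/95 [0.11  0.277] ax 118.2
side thermometer 0.84 [339. 210.] 647 med [ 0.483 -0.249  0.061] z5/95 [0.036 0.067] ax 54.8
side thermometer 0.7 [410. 168.] 591 med [ 0.304 -0.55   0.023] z5/95 [-0.003  0.032] ax -151.7
side thermometer 0.64 [408. 227.] 689 med [ 0.271 -0.276  0.026] z5/95 [0.004 0.032] ax 178.3
side cradle 0.91 [339. 230.] 918 med [ 0.477 -0.226  0.009] z5/95 [0.003 0.06 ] ax 45.4
side housing 0.81 [318. 354.] 9162 med [0.436 0.238 0.123] z5/95 [0.042 0.234] ax -159.2
side guard 0.98 [311. 312.] 727 med [0.464 0.208 0.232] z5/95 [0.161 0.279] ax 119.2
side guard_knob 0.88 [311. 308.] 817 med [0.465 0.206 0.231] z5/95 [0.008 0.278] ax 109.9
```

View pics/crop1.png

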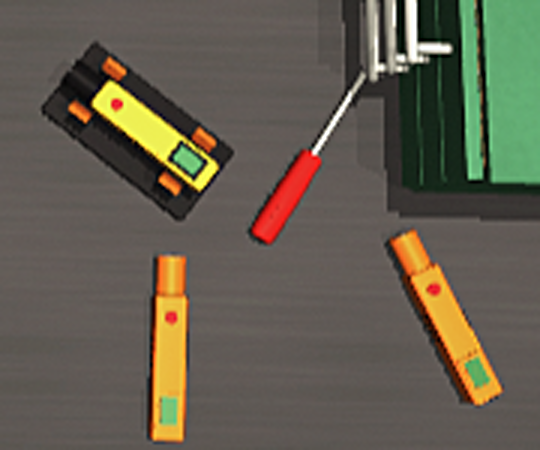

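The crop shows the yellow, black-nosed thermometer in the cradle, nose up-left and display at the lower right. The other two are all orange. Next I fit the geometry.

```bash
python3 - <<'E'
from h import *
import pickle
o=pickle.load(open("o.pkl","rb"))
def rect(p):
    (c,s,a)=cv2.minAreaRect((p[:,:2]*1000).astype(np.float32)); return np.round(c,1),np.round(s,1),round(a,1)
for c in ("top","side"):
    im,d=o[c]; hsv=cv2.cvtColor(im,cv2.COLOR_BGR2HSV)
    P,u,v=cloud(c,d); H=hsv[v,u]
    near=lambda x,y,r:np.hypot(P[:,0]-x,P[:,1]-y)<r
    yel=(H[:,0]>22)&(H[:,0]<35)&(H[:,1]>120)&near(.48,-.25,.15)&(P[:,2]>.058)&(P[:,2]<.072)
    print(c,"yellow",yel.sum(),rect(P[yel]),P[yel].mean(0).round(4))
    base=(H[:,2]<70)&near(.48,-.25,.15)&(P[:,2]>.006)&(P[:,2]<.016)
    print("base",base.sum(),rect(P[base]))
    kn=near(.465,.21,.06)&(P[:,2]>.24)&(P[:,2]<.30)
    k=P[kn]; print("knob",kn.sum(),k.mean(0).round(4),rect(k), "top",P[kn&(P[:,2]>.274)].mean(0).round(4),(kn&(P[:,2]>.274)).sum())
    red=((H[:,0]<6)|(H[:,0]>174))&(H[:,1]>150)&near(.47,.14,.15)
    r=P[red]; 
    # plate plane: lower than .2
    pl=r[(r[:,2]<.19)&(r[:,2]>.08)]
    if len(pl)>50:
        for _ in range(5):
            m=pl.mean(0); n=np.linalg.svd(pl-m)[2][2]; pl=pl[np.abs((pl-m)@n)<.006]
        n*=np.sign(n[2]); print("plate",len(pl),m.round(4),n.round(3),"yaw",np.degrees(np.arctan2(n[1],n[0])).round(1),"elev",np.degrees(np.arcsin(n[2])).round(1))
    # bar: bright, z .215-.235
    b=(P[:,2]>.214)&(P[:,2]<.236)&near(.46,.21,.22)&(H[:,1]<60)
    q=P[b]; 
    print("bar",b.sum(),rect(q))
    l=cv2.fitLine(q[:,:2].astype(np.float32),cv2.DIST_HUBER,0,.001,.001).ravel(); print(l.round(4),np.degrees(np.arctan2(l[1],l[0])).round(1))
E
```

```text
top yellow 389 (array([ 475.2, -268.9]), array([134. ,  30.6]), 52.7) [ 0.4789 -0.2633  0.0644]
base 824 (array([ 483.2, -257.1]), array([179.8,  90.3]), 52.8)
knob 112 [0.4579 0.1985 0.2697] (array([458.4, 201. ]), array([18.6, 19.1]), 45.7) top [0.4583 0.2013 0.2789] 63
plate 933 [0.4988 0.1155 0.1495] [ 0.363 -0.786  0.5  ] yaw -65.2 elev 30.0
bar 544 (array([468.1, 213.7]), array([270.7,  26.8]), 24.6)
[0.906  0.4234 0.4766 0.2085] 25.0
side yellow 302 (array([ 475.1, -264.2]), array([139.6,  35.1]), 51.2) [ 0.4791 -0.2569  0.0629]
base 528 (array([ 479.3, -248.8]), array([179.8,  85.7]), 48.8)
knob 161 [0.4587 0.2087 0.2668] (array([459.1, 205.3]), array([18.6, 18.8]), 13.7) top [0.4596 0.2055 0.2778] 74
bar 726 (array([468.2, 216.6]), array([269.8,  27. ]), 24.6)
[0.9045 0.4265 0.4734 0.2146] 25.2
```

```bash
cat >> h.py <<'E'
def go(pos,rpy,tmax=.06,rmax=.021):
    "print rows for: turn about the TCP first, then shift"
    s=manip.observe(); A=R.from_euler("xyz",s["tcp_rot"]); B=R.from_euler("xyz",rpy)
    w=(A.inv()*B).as_rotvec()/(2*np.pi); n=max(1,int(np.ceil(np.linalg.norm(w)/rmax)))
    t=B.inv().apply(np.array(pos)-s["tcp_pos"])/.6; k=max(1,int(np.ceil(np.linalg.norm(t)/tmax)))
    print("turn",n,"x",np.round(w/n,4),"shift",k,"x",np.round(t/k,4),"total",np.round(t,4),"t",s["t"])
E
python3 -c "
from h import *
go([.459,.203,.32],[np.pi,0,np.radians(115.1)],.05)"
```

```text
turn 7 x [ 0.     -0.      0.0194] shift 17 x [-0.0473  0.009  -0.0087] total [-0.8042  0.1527 -0.1478] t 0.8
```

carry_out([
  {"angular":[0,0,0],"travel":[0,0,-0.05],"jaw":1},
  {"angular":[0,0,0],"travel":[0,0,-0.05],"jaw":1},
  {"angular":[0,0,0],"travel":[0,0,-0.05],"jaw":1},
  {"angular":[0,0,0.0194],"travel":[0,0,0],"jaw":1},
  {"angular":[0,0,0.0194],"travel":[0,0,0],"jaw":1},
  {"angular":[0,0,0.0194],"travel":[0,0,0],"jaw":1},
  {"angular":[0,0,0.0194],"travel":[0,0,0],"jaw":1},
  {"angular":[0,0,0.0194],"travel":[0,0,0],"jaw":1},
  {"angular":[0,0,0.0194],"travel":[0,0,0],"jaw":1},
  {"angular":[0,0,0.0194],"travel":[0,0,0],"jaw":1},
])

```text
t: 1.8
tcp_pos: [0.1714, 0.601, 0.3213]
tcp_rot: [-3.142, 0.0, 2.006]
wrist_force: [0.1, -0.5, 0.9]
gripper_width: 0.0855
grasp_force: 0.0
```

carry_out([
  {"angular":[0,0,0],"travel":[-0.0473,0.009,0],"jaw":1},
  {"angular":[0,0,0],"travel":[-0.0473,0.009,0],"jaw":1},
  {"angular":[0,0,0],"travel":[-0.0473,0.009,0],"jaw":1},
  {"angular":[0,0,0],"travel":[-0.0473,0.009,0],"jaw":1},
  {"angular":[0,0,0],"travel":[-0.0473,0.009,0],"jaw":1},
  {"angular":[0,0,0],"travel":[-0.0473,0.009,0],"jaw":1},
  {"angular":[0,0,0],"travel":[-0.0473,0.009,0],"jaw":1},
  {"angular":[0,0,0],"travel":[-0.0473,0.009,0],"jaw":1},
  {"angular":[0,0,0],"travel":[-0.0473,0.009,0],"jaw":1},
  {"angular":[0,0,0],"travel":[-0.0473,0.009,0],"jaw":1},
])

```text
t: 2.8
tcp_pos: [0.3416, 0.3662, 0.3215]
tcp_rot: [3.141, -0.0, 2.011]
wrist_force: [0.9, 0.2, 0.1]
gripper_width: 0.0855
grasp_force: 0.0
```

carry_out([
  {"angular":[0,0,0],"travel":[-0.0473,0.009,0],"jaw":1},
  {"angular":[0,0,0],"travel":[-0.0473,0.009,0],"jaw":1},
  {"angular":[0,0,0],"travel":[-0.0473,0.009,0],"jaw":1},
  {"angular":[0,0,0],"travel":[-0.0473,0.009,0],"jaw":1},
  {"angular":[0,0,0],"travel":[-0.0473,0.009,0],"jaw":1},
  {"angular":[0,0,0],"travel":[-0.0473,0.009,0],"jaw":1},
  {"angular":[0,0,0],"travel":[0,0,0],"jaw":1},
])

```text
t: 3.5
tcp_pos: [0.4445, 0.2246, 0.3214]
tcp_rot: [3.141, 0.002, 2.007]
wrist_force: [-0.8, 0.8, -0.2]
gripper_width: 0.0857
grasp_force: 0.0
```

```bash
python3 - <<'E'
from h import *
s=manip.observe(); M=viewer.camera_model("wrist"); im,d=viewer.grab_frame("wrist"); cv2.imwrite("pics/w1.png",im)
print(s["tcp_pos"],s["tcp_rot"],np.array(M["world_from_camera"]).round(3).tolist())
P,u,v=cloud("wrist",d,M=M); 
k=(np.hypot(P[:,0]-.459,P[:,1]-.203)<.04)&(P[:,2]>.24)&(P[:,2]<.3)
p=P[k]; print(k.sum(),p[:,2].max() if k.any() else 0)
t=p[p[:,2]>.273]; print(len(t), t.mean(0), cv2.minEnclosingCircle((t[:,:2]*1000).astype(np.float32)))
go([.459,.203,.243],[np.pi,0,np.radians(115.1)],.03)
E
```

```text
[0.44450198 0.22456327 0.32141241] [3.14111806e+00 1.55806917e-03 2.00651590e+00] [[0.906, 0.403, 0.128, 0.412], [0.423, -0.865, -0.269, 0.294], [0.002, 0.298, -0.955, 0.463], [0.0, 0.0, 0.0, 1.0]]
1488 0.2813273937946794
872 [0.4589138  0.20572672 0.27868135] ((459.3049011230469, 204.39630126953125), 10.082672119140625)
turn 1 x [ 0.     -0.     -0.0002] shift 5 x [-0.0091  0.0014  0.0261] total [-0.0455  0.0072  0.1306] t 3.55
```

View pics/w1.png

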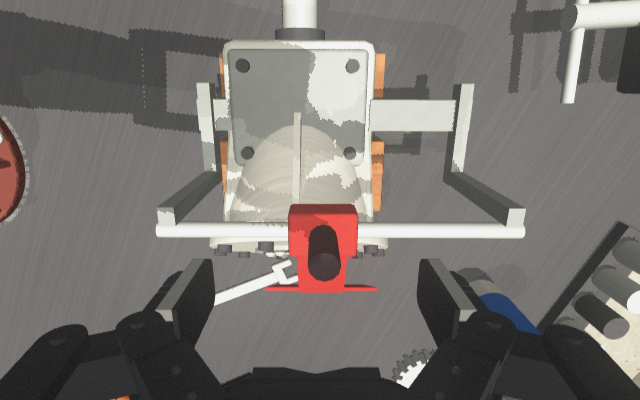

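Wrist view: the knob is at (324,250) between the open fingers, with the bar running from (160,230) to (522,230) and opening to the right. Measured knob axis is (0.459, 0.2046).

carry_out([
  {"angular":[0,0,0],"travel":[-0.02,0.004,0],"jaw":1},
  {"angular":[0,0,0],"travel":[-0.02,0.004,0],"jaw":1},
  {"angular":[0,0,0],"travel":[0,0,0.0325],"jaw":1},
  {"angular":[0,0,0],"travel":[0,0,0.0325],"jaw":1},
  {"angular":[0,0,0],"travel":[0,0,0.0325],"jaw":1},
  {"angular":[0,0,0],"travel":[0,0,0.0325],"jaw":1},
  {"angular":[0,0,0],"travel":[0,0,0],"jaw":0},
  {"angular":[0,0,0],"travel":[0,0,0],"jaw":0},
  {"angular":[0,0,0],"travel":[0,0,0],"jaw":0},
  {"angular":[0,0,0],"travel":[0,0,0],"jaw":0},
])

```text
t: 4.55
tcp_pos: [0.4584, 0.2076, 0.2449]
tcp_rot: [3.139, 0.0, 2.011]
wrist_force: [0.3, 0.1, 0.5]
gripper_width: 0.0278
grasp_force: 0.0
```

carry_out([
  {"angular":[0,0,0],"travel":[0,0,0],"jaw":0},
  {"angular":[0,0,0],"travel":[0,0,0],"jaw":0},
  {"angular":[0,0,0],"travel":[0,0,0],"jaw":0},
])

```text
t: 4.85
tcp_pos: [0.4582, 0.2075, 0.2449]
tcp_rot: [3.139, 0.0, 2.011]
wrist_force: [-0.9, -0.5, 5.5]
gripper_width: 0.0188
grasp_force: 58.6
```

carry_out([
  {"angular":[0,0,0],"travel":[0,0.02,0],"jaw":0},
  {"angular":[0,0,0],"travel":[0,0.02,0],"jaw":0},
  {"angular":[0,0,0],"travel":[0,0.02,0],"jaw":0},
  {"angular":[0,0,0],"travel":[0,0.02,0],"jaw":0},
  {"angular":[0,0,0],"travel":[0,0.02,0],"jaw":0},
  {"angular":[0,0,0],"travel":[0,0.02,0],"jaw":0},
  {"angular":[0,0,0],"travel":[0,0.02,0],"jaw":0},
  {"angular":[0,0,0],"travel":[0,0.02,0],"jaw":0},
  {"angular":[0,0,0],"travel":[0,0.02,0],"jaw":0},
  {"angular":[0,0,0],"travel":[0,0.0,0],"jaw":0},
])

```text
t: 5.85
tcp_pos: [0.5375, 0.2441, 0.2443]
tcp_rot: [-3.087, 0.002, 2.011]
wrist_force: [-53.1, -27.9, 35.2]
gripper_width: 0.0184
grasp_force: 84.2
```

```bash
python3 - <<'E'
from h import *
im,d=viewer.grab_frame("side"); i2,_=viewer.grab_frame("wrist")
a=cv2.resize(im[240:400,220:420],(600,480),interpolation=cv2.INTER_CUBIC)
cv2.imwrite("pics/s2.png",np.vstack([a[:, :],])); cv2.imwrite("pics/w2.png",i2)
s=manip.observe();print(s)
E
```

```text
{'t': 5.95, 'joint_pos': array([ 0.31199482,  0.16752061,  1.64701942, -0.00878383,  1.37870502,
       -0.12613187]), 'joint_velocities': array([-0.00016057, -0.00773387,  0.0081424 ,  0.00120893, -0.01590362,
       -0.00092074]), 'joint_efforts': array([  2.1388384 , -17.57570565, -39.38825727,   2.61006117,
       -15.23070395,  -0.17928016]), 'tcp_pos': array([0.53746747, 0.24414071, 0.24427591]), 'tcp_rot': array([-3.08927000e+00,  1.96060605e-03,  2.01087400e+00]), 'wrist_force': array([-52.65056064, -27.72262929,  34.31663694]), 'wrist_torque': array([-3.64062574,  6.78424793, -0.2226588 ]), 'grasp_force': 82.53751695156097, 'gripper_width': 0.01875365658434933}
```

View pics/w2.png

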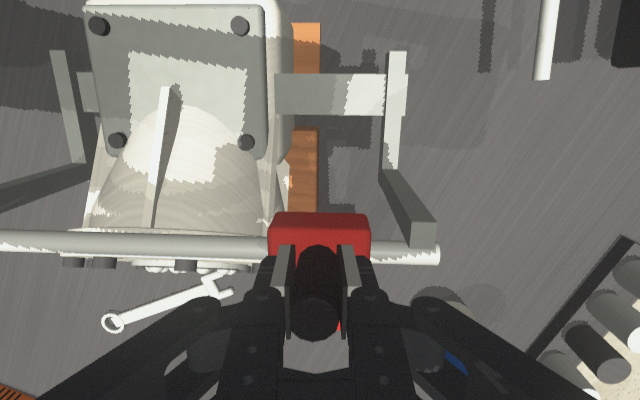

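```bash
python3 - <<'E'
from h import *
e=np.array([.906,.423]); x=np.array([-.423,.906])
for c in ("top","side","wrist"):
    M=viewer.camera_model(c); im,d=viewer.grab_frame(c); cv2.imwrite(f"pics/{c}3.png",im)
    for n in("bearing","guard","housing"):
        r=viewer.regions_of(n,c)
        for q in r[:1]:
            p,u,v=cloud(c,d,q["pixels"],M); m=np.median(p,0); print(c,n,round(q["confidence"],2),q["uv"],len(p),m.round(3),"along",np.percentile(p[:,:2]@e,[2,50,98]).round(3),"x",np.percentile(p[:,:2]@x,[2,98]).round(3))
print("knob0",np.array([.459,.2046])@e,"now",manip.observe()["tcp_pos"][:2]@e)
E
python3 -c "
import cv2;a=cv2.imread('pics/top3.png')[150:310,90:290];cv2.imwrite('pics/t3c.png',cv2.resize(a,None,fx=3.5,fy=3.5,interpolation=cv2.INTER_CUBIC))"
```

```text
top bearing 0.66 [343.3, 235.0] 970 [ 0.478 -0.251  0.01 ] along [0.242 0.326 0.414] x [-0.504 -0.37 ]
top guard 0.76 [187.7, 194.0] 1596 [0.561 0.172 0.18 ] along [0.541 0.587 0.636] x [-0.131 -0.007]
top housing 0.82 [180.0, 240.2] 8354 [0.443 0.182 0.128] along [0.383 0.486 0.63 ] x [-0.122  0.145]
side guard 0.57 [270.0, 326.0] 436 [0.537 0.25  0.234] along [0.568 0.591 0.614] x [-0.018  0.008]
side housing 0.73 [318.4, 355.1] 9110 [0.435 0.244 0.122] along [0.388 0.498 0.643] x [-0.052  0.124]
wrist bearing 0.8 [199.1, 267.5] 912 [0.477 0.155 0.156] along [0.448 0.499 0.526] x [-0.082 -0.049]
wrist guard 0.97 [317.5, 257.7] 7735 [0.537 0.249 0.241] along [0.568 0.591 0.614] x [-0.016  0.007]
wrist housing 0.66 [212.1, 151.5] 82729 [0.45  0.249 0.126] along [0.394 0.514 0.643] x [-0.046  0.123]
knob0 0.5023998000000001 now 0.590241462674125
```

View pics/t3c.png

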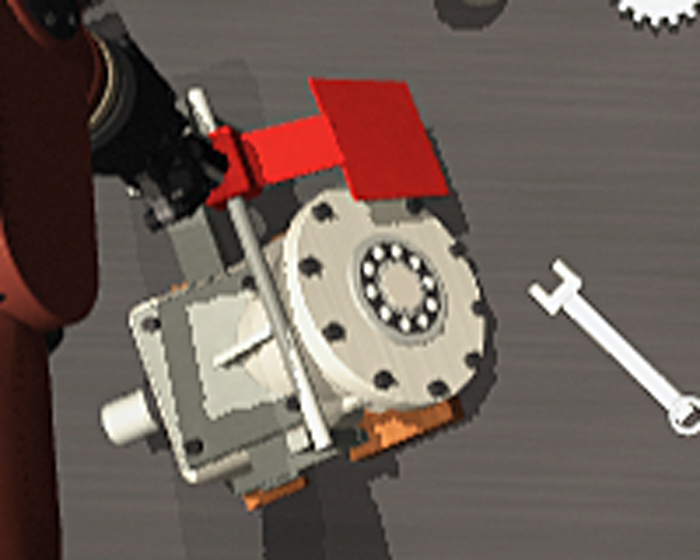

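The crop shows the guard clear of the bearing, with the disc at top px (204,232). I check the disc's offset along the bar against the knob.

```bash
python3 - <<'E'
from h import *
e=np.array([.906,.423]); x=np.array([-.423,.906])
M=viewer.camera_model("top"); im,d=viewer.grab_frame("top")
m=np.zeros(d.shape,bool); m[226:239,198:212]=1
p,u,v=cloud("top",d,m,M); 
m0=p.mean(0); n=np.linalg.svd(p-m0)[2][2]; print("plane",n.round(3))
# bearing outline: bright ring/dark balls -> print crop gray
p,u,v=cloud("top",d,(np.hypot(*(np.indices(d.shape)[::-1]-np.array([204.3,232])[:,None,None]))<2.5),M)
print("disc",p.mean(0).round(4),"along",(p[:,:2]@e).mean().round(4),"x",(p[:,:2]@x).mean().round(4))
g=cv2.cvtColor(im,cv2.COLOR_BGR2GRAY); print(g[222:244,192:220])
E
```

```text
plane [-0.368  0.792 -0.487]
disc [0.4661 0.1326 0.1316] along 0.4784 x -0.0771
[[168 180 119  26 123 255 253 167  26  20 255 251 158  24  35  47 102 136
  143 175 196 196 192 192 191 205 171  77]
 [174 168  53  29  19 249 223 115  34  41 103 187  83  36  33 144 183 140
  141 146 173 197 195 190 192 198 208 147]
 [176 114  62  80  25  58 111  74 114 138  62 133 120  69  23 210 255 222
   60 163 143 187 197 191 193 193 202 202]
 [177  70 214 204 113  23  63 154 149 202 153 183 190 128  67 126 255 227
   21 105 175 167 199 195 190 192 198 197]
 [177  55 255 254 192  35 147 186 153 195 199 195 197 177 136  76 219 157
   22  29 152 166 173 199 190 194 194 198]
 [180  19 255 253 180  52 186 178 191 197 194 195 197 202 180 143 137  44
   36  37  77 145 139 201 194 192 192 197]
 [182  32 113 195 109  72 161 199 197 194 194 193 194 195 198 192 186 131
   32  65  51  90 169 175 198 192 194 196]
 [185  44  33  44  27 109 121 224 196 193 192 194 193 194 194 197 194 168
   53 210 192 143 154 141 201 193 193 193]
 [183  64  36  32  28 109 147 202 193 194 193 192 193 193 194 194 199 163
  139 247 
[... 854 characters left out ...]
215 228 185 175 144  34 108 254 234 122 150 134 182 110 161 182 124  93
   95  24 124 215 146  87 178 126 205 200]
 [200 234 223 163 178  90 109 255 252 172  45 110 122 137 139 163 125 101
  118  71  27  52  27 156 173 115 203 199]
 [192 206 237 179 167 157  51 249 244 142  34  33  34 174 102 135  50 105
  235 188  42  37  42 179 172 137 202 199]
 [193 192 213 214 180 172 135 137 164  50  41  35 112 235 173  34  26 168
  255 251  70  29 103 180 161 190 201 198]
 [193 194 192 221 211 182 172 155  85  46  38  31 170 255 247  70  30 131
  215 241  69  82 159 175 130 204 200 197]
 [196 196 193 197 218 204 175 170 157 125  91  40 119 255 234  78  35  26
  108 165  51 154 173 161 106 205 198 197]]
```

Disc along-bar coordinate is about 0.480 and the knob is at 0.590, an offset of 0.11. So the guard was about 2 cm open to start with and is now on its stop. I relax the push, open, and lift.

carry_out([
  {"angular":[0,0,0],"travel":[0,-0.015,0],"jaw":0},
  {"angular":[0,0,0],"travel":[0,-0.015,0],"jaw":0},
  {"angular":[0,0,0],"travel":[0,0,0],"jaw":0},
])

```text
t: 6.9
tcp_pos: [0.5379, 0.2442, 0.2447]
tcp_rot: [-3.14, 0.002, 2.01]
wrist_force: [-4.9, -4.2, 8.5]
gripper_width: 0.0184
grasp_force: 61.0
```

carry_out([
  {"angular":[0,0,0],"travel":[0,0,0],"jaw":1},
  {"angular":[0,0,0],"travel":[0,0,0],"jaw":1},
  {"angular":[0,0,0],"travel":[0,0,0],"jaw":1},
  {"angular":[0,0,0],"travel":[0,0,0],"jaw":1},
  {"angular":[0,0,0],"travel":[0,0,-0.04],"jaw":1},
  {"angular":[0,0,0],"travel":[0,0,-0.04],"jaw":1},
  {"angular":[0,0,0],"travel":[0,0,-0.05],"jaw":1},
  {"angular":[0,0,0],"travel":[0,0,-0.05],"jaw":1},
])

```text
t: 7.7
tcp_pos: [0.5387, 0.2457, 0.3516]
tcp_rot: [-3.14, -0.0, 2.011]
wrist_force: [0.1, 0.1, -0.0]
gripper_width: 0.0852
grasp_force: 0.0
```

```bash
python3 - <<'E'
from h import *
e=np.array([.906,.423])
for c in ("side","wrist"):
    M=viewer.camera_model(c);im,d=viewer.grab_frame(c)
    P,u,v=cloud(c,d,None,M); t=P[(np.hypot(P[:,0]-.54,P[:,1]-.244)<.04)&(P[:,2]>.272)&(P[:,2]<.29)]
    (cx,cy),r=cv2.minEnclosingCircle((t[:,:2]*1000).astype(np.float32)); print(c,len(t),cx,cy,r,np.array([cx,cy])@e)
go([.483,-.258,.20],[np.pi,0,np.radians(52.7)],.06)
E
```

```text
side 83 538.86279296875 241.2809600830078 10.525993347167969 590.2715365447998
wrist 684 539.6530151367188 241.28753662109375 10.066072463989258 590.9902597045898
turn 9 x [ 0.0002 -0.0001  0.0193] shift 15 x [-0.0485  0.0288  0.0175] total [-0.7279  0.4322  0.262 ] t 7.8
```

carry_out([
  {"angular":[0,0,0.0193],"travel":[0,0,0],"jaw":1},
  {"angular":[0,0,0.0193],"travel":[0,0,0],"jaw":1},
  {"angular":[0,0,0.0193],"travel":[0,0,0],"jaw":1},
  {"angular":[0,0,0.0193],"travel":[0,0,0],"jaw":1},
  {"angular":[0,0,0.0193],"travel":[0,0,0],"jaw":1},
  {"angular":[0,0,0.0193],"travel":[0,0,0],"jaw":1},
  {"angular":[0,0,0.0193],"travel":[0,0,0],"jaw":1},
  {"angular":[0,0,0.0193],"travel":[0,0,0],"jaw":1},
  {"angular":[0,0,0.0193],"travel":[0,0,0],"jaw":1},
])

```text
t: 8.7
tcp_pos: [0.5385, 0.2456, 0.3496]
tcp_rot: [-3.14, 0.002, 0.914]
wrist_force: [0.7, -0.4, -0.1]
gripper_width: 0.0855
grasp_force: 0.0
```

carry_out([
  {"angular":[0,0,0],"travel":[-0.0485,0.0288,0],"jaw":1},
  {"angular":[0,0,0],"travel":[-0.0485,0.0288,0],"jaw":1},
  {"angular":[0,0,0],"travel":[-0.0485,0.0288,0],"jaw":1},
  {"angular":[0,0,0],"travel":[-0.0485,0.0288,0],"jaw":1},
  {"angular":[0,0,0],"travel":[-0.0485,0.0288,0],"jaw":1},
  {"angular":[0,0,0],"travel":[-0.0485,0.0288,0],"jaw":1},
  {"angular":[0,0,0],"travel":[-0.0485,0.0288,0],"jaw":1},
  {"angular":[0,0,0],"travel":[-0.0485,0.0288,0],"jaw":1},
  {"angular":[0,0,0],"travel":[-0.0485,0.0288,0],"jaw":1},
  {"angular":[0,0,0],"travel":[-0.0485,0.0288,0],"jaw":1},
])

```text
t: 9.7
tcp_pos: [0.4992, -0.0917, 0.35]
tcp_rot: [-3.14, 0.0, 0.919]
wrist_force: [0.1, 0.2, 0.4]
gripper_width: 0.0854
grasp_force: 0.0
```

carry_out([
  {"angular":[0,0,0],"travel":[-0.0485,0.0288,0.05],"jaw":1},
  {"angular":[0,0,0],"travel":[-0.0485,0.0288,0.05],"jaw":1},
  {"angular":[0,0,0],"travel":[-0.0485,0.0288,0.05],"jaw":1},
  {"angular":[0,0,0],"travel":[-0.0485,0.0288,0.05],"jaw":1},
  {"angular":[0,0,0],"travel":[-0.0485,0.0288,0.05],"jaw":1},
  {"angular":[0,0,0],"travel":[0,0,0],"jaw":1},
])

```text
t: 10.3
tcp_pos: [0.4761, -0.2597, 0.1946]
tcp_rot: [-3.131, 0.002, 0.915]
wrist_force: [-0.0, 0.1, -1.0]
gripper_width: 0.0856
grasp_force: 0.0
```

```bash
python3 - <<'E'
from h import *
s=manip.observe(); M=viewer.camera_model("wrist"); im,d=viewer.grab_frame("wrist"); cv2.imwrite("pics/w4.png",im)
P,u,v=cloud("wrist",d,M=M); H=cv2.cvtColor(im,cv2.COLOR_BGR2HSV)[v,u]
near=np.hypot(P[:,0]-.48,P[:,1]+.25)<.15
def rect(p):
    (c,s_,a)=cv2.minAreaRect((p[:,:2]*1000).astype(np.float32)); return np.round(c,1),np.round(s_,1),round(a,2)
yel=(H[:,0]>22)&(H[:,0]<35)&(H[:,1]>120)&near&(P[:,2]>.06)&(P[:,2]<.07)
gr=(H[:,0]>40)&(H[:,0]<90)&(H[:,1]>80)&near&(P[:,2]>.055)
base=(H[:,2]<70)&near&(P[:,2]>.005)&(P[:,2]<.016)
org=(H[:,0]>5)&(H[:,0]<18)&(H[:,1]>150)&near&(P[:,2]>.045)&(P[:,2]<.07)
for n,k in dict(yel=yel,gr=gr,base=base,org=org).items(): print(n,k.sum(),rect(P[k]) if k.sum()>5 else 0, P[k].mean(0).round(4))
print(np.percentile(P[yel,2],[5,50,95]))
print(s["tcp_pos"],s["tcp_rot"],s["t"])
go([.483,-.258,.031],[np.pi,0,np.radians(52.7)],.05)
E
```

```text
yel 1938 (array([ 482. , -269.8]), array([131.8,  45.5]), 53.25) [ 0.4761 -0.2637  0.0639]
gr 529 (array([ 452. , -298.4]), array([26.1, 15.3]), 52.36) [ 0.4519 -0.2981  0.0656]
base 166 (array([ 487.2, -251.3]), array([170.6,  89.1]), 52.76) [ 0.5137 -0.1851  0.0085]
org 1196 (array([ 484.4, -255.2]), array([131.7,  64.7]), 52.81) [ 0.4824 -0.2526  0.057 ]
[0.06184498 0.06403049 0.06533491]
[ 0.47610955 -0.25967167  0.1945981 ] [-3.13078744e+00  1.70400074e-03  9.15025538e-01] 10.3
turn 1 x [-0.0013  0.     -0.0006] shift 6 x [0.001  0.0011 0.0461] total [0.0062 0.0064 0.2769] t 10.35
```

View pics/w4.png

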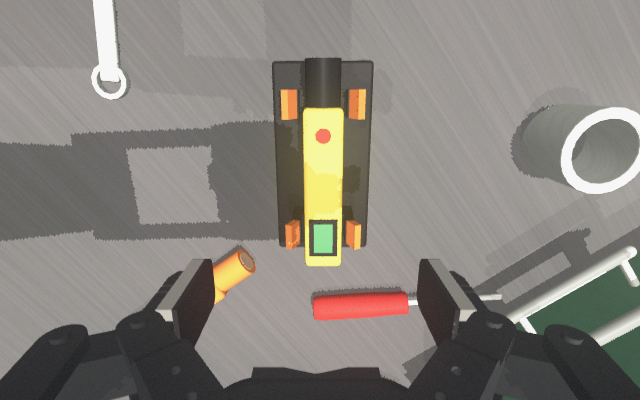

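Wrist view: the yellow thermometer is centred at (323,186), nose up at (323,85), with orange saddle tips at (289,104), (357,104), (292,234) and (353,234). The jaws straddle its width and the way down is clear.

carry_out([
  {"angular":[0,0,-0.0005],"travel":[0.0117,0.0066,0],"jaw":1},
  {"angular":[0,0,0],"travel":[0,0,0.05],"jaw":1},
  {"angular":[0,0,0],"travel":[0,0,0.05],"jaw":1},
  {"angular":[0,0,0],"travel":[0,0,0.05],"jaw":1},
  {"angular":[0,0,0],"travel":[0,0,0.05],"jaw":1},
  {"angular":[0,0,0],"travel":[0,0,0.05],"jaw":1},
  {"angular":[0,0,0],"travel":[0,0,0.0227],"jaw":1},
  {"angular":[0,0,0],"travel":[0,0,0],"jaw":1},
  {"angular":[0,0,0],"travel":[0,0,0],"jaw":1},
])

```text
t: 11.25
tcp_pos: [0.4892, -0.2556, 0.0392]
tcp_rot: [3.139, -0.0, 0.923]
wrist_force: [-0.6, -1.0, 0.4]
gripper_width: 0.0855
grasp_force: 0.0
```

```bash
python3 -c "
from h import *
go([.4835,-.2565,.031],[np.pi,0,np.radians(52.8)])
s=manip.observe();print(s['tcp_pos'],s['tcp_rot'],s['wrist_force'])"
```

```text
turn 1 x [ 0.0004 -0.      0.0003] shift 1 x [-0.007  -0.0066  0.0137] total [-0.007  -0.0066  0.0137] t 11.25
[ 0.48921074 -0.25557541  0.03923464] [ 3.13902061e+00 -2.53908598e-04  9.23402032e-01] [-0.60287006 -0.99553179  0.43759845]
```

carry_out([
  {"angular":[0.0004,0,0.0003],"travel":[-0.007,-0.0066,0.0137],"jaw":1},
  {"angular":[0,0,0],"travel":[0,0,0],"jaw":1},
  {"angular":[0,0,0],"travel":[0,0,0],"jaw":0.5},
  {"angular":[0,0,0],"travel":[0,0,0],"jaw":0},
  {"angular":[0,0,0],"travel":[0,0,0],"jaw":0},
  {"angular":[0,0,0],"travel":[0,0,0],"jaw":0},
  {"angular":[0,0,0],"travel":[0,0,0],"jaw":0},
  {"angular":[0,0,0],"travel":[0,0,0],"jaw":0},
  {"angular":[0,0,0],"travel":[0,0,0],"jaw":0},
])

```text
t: 12.15
tcp_pos: [0.4825, -0.2569, 0.03]
tcp_rot: [-3.14, 0.0, 0.92]
wrist_force: [-0.3, -1.1, 2.5]
gripper_width: 0.0313
grasp_force: 60.3
```

carry_out([
  {"angular":[0,0,0],"travel":[0,0,-0.02],"jaw":0},
  {"angular":[0,0,0],"travel":[0,0,-0.04],"jaw":0},
  {"angular":[0,0,0],"travel":[0,0,-0.05],"jaw":0},
  {"angular":[0,0,0],"travel":[0,0,-0.05],"jaw":0},
  {"angular":[0,0,0],"travel":[0,0,-0.05],"jaw":0},
  {"angular":[0,0,0],"travel":[0,0,-0.05],"jaw":0},
  {"angular":[0,0,0],"travel":[0,0,-0.05],"jaw":0},
  {"angular":[0,0,0],"travel":[0,0,-0.05],"jaw":0},
  {"angular":[0,0,0],"travel":[0,0,-0.03],"jaw":0},
  {"angular":[0,0,0],"travel":[0,0,0],"jaw":0},
])

```text
t: 13.15
tcp_pos: [0.4836, -0.2575, 0.2672]
tcp_rot: [3.138, -0.0, 0.921]
wrist_force: [-0.2, -0.6, -1.3]
gripper_width: 0.031
grasp_force: 61.5
```

```bash
python3 -c "
from h import *
go([.5401,-.0235,.2082],np.radians([180,30,115]),.04,.015)
s=manip.observe();print(s['gripper_width'],s['grasp_force'],s['wrist_force'],s['wrist_torque'])"
```

```text
turn 13 x [-0.0034 -0.0057 -0.013 ] shift 11 x [ 0.0292  0.0227 -0.0065] total [ 0.3208  0.2502 -0.0718] t 13.15
0.030975083699409742 61.45509481430054 [-0.20246196 -0.58922712 -1.33715193] [-0.02346408  0.01718453  0.00061464]
```

carry_out([
  {"angular":[-0.0034,-0.0057,-0.013],"travel":[0,0,0],"jaw":0},
  {"angular":[-0.0034,-0.0057,-0.013],"travel":[0,0,0],"jaw":0},
  {"angular":[-0.0034,-0.0057,-0.013],"travel":[0,0,0],"jaw":0},
  {"angular":[-0.0034,-0.0057,-0.013],"travel":[0,0,0],"jaw":0},
  {"angular":[-0.0034,-0.0057,-0.013],"travel":[0,0,0],"jaw":0},
  {"angular":[-0.0034,-0.0057,-0.013],"travel":[0,0,0],"jaw":0},
  {"angular":[-0.0034,-0.0057,-0.013],"travel":[0,0,0],"jaw":0},
  {"angular":[-0.0034,-0.0057,-0.013],"travel":[0,0,0],"jaw":0},
  {"angular":[-0.0034,-0.0057,-0.013],"travel":[0,0,0],"jaw":0},
  {"angular":[-0.0034,-0.0057,-0.013],"travel":[0,0,0],"jaw":0},
])

```text
t: 14.15
tcp_pos: [0.4809, -0.2557, 0.2606]
tcp_rot: [3.095, 0.398, 1.744]
wrist_force: [0.4, -0.3, -2.5]
gripper_width: 0.0313
grasp_force: 61.3
```

carry_out([
  {"angular":[-0.0034,-0.0057,-0.013],"travel":[0,0,0],"jaw":0},
  {"angular":[-0.0034,-0.0057,-0.013],"travel":[0,0,0],"jaw":0},
  {"angular":[-0.0034,-0.0057,-0.013],"travel":[0,0,0],"jaw":0},
  {"angular":[0,0,0],"travel":[0.0292,0.0227,-0.0065],"jaw":0},
  {"angular":[0,0,0],"travel":[0.0292,0.0227,-0.0065],"jaw":0},
  {"angular":[0,0,0],"travel":[0.0292,0.0227,-0.0065],"jaw":0},
  {"angular":[0,0,0],"travel":[0.0292,0.0227,-0.0065],"jaw":0},
  {"angular":[0,0,0],"travel":[0.0292,0.0227,-0.0065],"jaw":0},
  {"angular":[0,0,0],"travel":[0.0292,0.0227,-0.0065],"jaw":0},
  {"angular":[0,0,0],"travel":[0,0,0],"jaw":0},
])

```text
t: 15.15
tcp_pos: [0.511, -0.1264, 0.2281]
tcp_rot: [-3.132, 0.509, 2.014]
wrist_force: [0.7, -0.7, -2.6]
gripper_width: 0.0312
grasp_force: 61.6
```

```bash
python3 - <<'E'
from h import *
s=manip.observe(); M=viewer.camera_model("wrist"); im,d=viewer.grab_frame("wrist"); cv2.imwrite("pics/w5.png",im)
print(s["tcp_pos"],s["tcp_rot"],s["t"])
for r in viewer.regions_of("bearing","wrist")[:2]:
    p,u,v=cloud("wrist",d,r["pixels"],M)
    for _ in range(5):
        m=p.mean(0); n=np.linalg.svd(p-m)[2][2]; p=p[np.abs((p-m)@n)<.004]
    n*=np.sign(n[2]); print(round(r["confidence"],2),r["uv"],len(p),m.round(4),n.round(3),np.degrees([np.arctan2(n[1],n[0]),np.arcsin(n[2])]).round(1))
go([.5401,-.0235,.2082],np.radians([180,30,115]),.04,.015)
E
```

```text
[ 0.51103606 -0.12640494  0.22808874] [-3.1317842   0.5092471   2.01423897] 15.15
turn 1 x [-0.001  -0.0019  0.0007] shift 5 x [ 0.0276  0.0234 -0.0076] total [ 0.1378  0.1172 -0.038 ] t 15.25
```

View pics/w5.png

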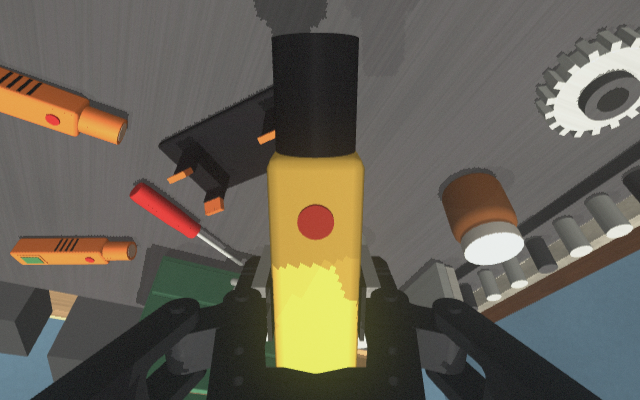

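The wrist view shows the thermometer straight in the jaws, nose axis vertical at column 316, with no skew. I continue to the aiming pose.

carry_out([
  {"angular":[-0.001,-0.0019,0.0007],"travel":[0,0,0],"jaw":0},
  {"angular":[0,0,0],"travel":[0.0276,0.0234,-0.0076],"jaw":0},
  {"angular":[0,0,0],"travel":[0.0276,0.0234,-0.0076],"jaw":0},
  {"angular":[0,0,0],"travel":[0.0276,0.0234,-0.0076],"jaw":0},
  {"angular":[0,0,0],"travel":[0.0276,0.0234,-0.0076],"jaw":0},
  {"angular":[0,0,0],"travel":[0.0138,0.0234,-0.0076],"jaw":0},
  {"angular":[0,0,0],"travel":[0,0,0],"jaw":0},
  {"angular":[0,0,0],"travel":[0,0,0],"jaw":0},
  {"angular":[0,0,0],"travel":[0,0,0],"jaw":0},
])

```text
t: 16.15
tcp_pos: [0.5444, -0.0314, 0.2146]
tcp_rot: [3.138, 0.526, 2.003]
wrist_force: [0.7, 0.1, -1.7]
gripper_width: 0.0311
grasp_force: 61.5
```

```bash
python3 - <<'E'
from h import *
M=viewer.camera_model("top"); im,d=viewer.grab_frame("top"); cv2.imwrite("pics/t6.png",cv2.resize(im[150:310,120:320],None,fx=3.5,fy=3.5,interpolation=cv2.INTER_CUBIC))
P,u,v=cloud("top",d,M=M); H=cv2.cvtColor(im,cv2.COLOR_BGR2HSV)[v,u]
n=np.array([.366,-.785,.5]); 
yel=(H[:,0]>20)&(H[:,0]<36)&(H[:,1]>110)&(np.linalg.norm(P-[.54,-.02,.22],axis=1)<.15)
y=P[yel]; print("yel",len(y),y.mean(0).round(4), np.round([u[yel].min(),u[yel].max(),v[yel].min(),v[yel].max()]))
s=manip.observe(); print(s["tcp_pos"],s["tcp_rot"],s["t"])
T=R.from_euler("xyz",s["tcp_rot"]); q=T.inv().apply(y-s["tcp_pos"]); print("in tool",np.percentile(q,[3,50,97],axis=0).round(4).tolist())
dc=T.inv().apply(np.array([[.466,.1326,.1316],[.466,.1355,.130]])-s["tcp_pos"]); print("disc in tool",dc.round(4).tolist(),"want",[.191,0,-.020])
go([.5401,-.0235,.2082],np.radians([180,30,115]),.04,.015)
E
```

```text
yel 354 [ 0.5504 -0.0474  0.2613] [249 288 181 214]
[ 0.54432948 -0.03137583  0.21455682] [3.13751158 0.52630759 2.0027624 ] 16.2
in tool [[-0.0809, -0.0155, -0.0367], [-0.0323, -0.0007, -0.0336], [0.0111, 0.0137, -0.0128]]
disc in tool [[0.1988, -0.0024, -0.0196], [0.2019, -0.0012, -0.0195]] want [0.191, 0, -0.02]
turn 1 x [ 0.0003  0.0004 -0.0006] shift 1 x [ 0.0182 -0.0008  0.0017] total [ 0.0182 -0.0008  0.0017] t 16.2
```

View pics/t6.png

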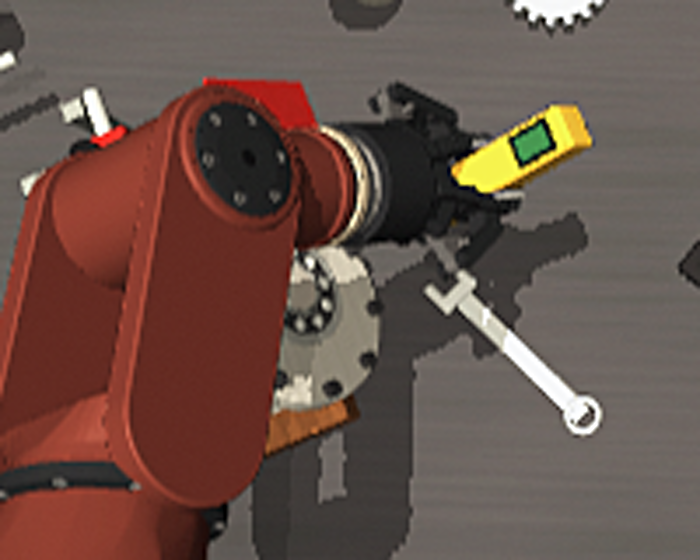

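Top view: the thermometer (crop (530,150)) points down-left toward the visible disc (crop (300,300)), and the guard is still open. A small correction, then the hold.

carry_out([
  {"angular":[0.0003,0.0004,-0.0006],"travel":[0.0165,-0.002,0.0012],"jaw":0},
  {"angular":[0,0,0],"travel":[0,0,0],"jaw":0},
  {"angular":[0,0,0],"travel":[0,0,0],"jaw":0},
  {"angular":[0,0,0],"travel":[0,0,0],"jaw":0},
  {"angular":[0,0,0],"travel":[0,0,0],"jaw":0},
])

```text
t: 16.7
tcp_pos: [0.5401, -0.0236, 0.2089]
tcp_rot: [3.141, 0.524, 2.008]
wrist_force: [-0.4, 0.3, -1.5]
gripper_width: 0.0315
grasp_force: 61.5
```

```bash
python3 - <<'E'
from h import *
s=manip.observe(); print(s["tcp_pos"],s["tcp_rot"],s["t"])
T=R.from_euler("xyz",s["tcp_rot"]); 
dc=T.inv().apply(np.array([[.466,.1326,.1316],[.466,.1355,.130]])-s["tcp_pos"]); print("disc in tool",dc.round(4).tolist(),"want",[.191,0,-.020])
n=T.inv().apply([-.366,.785,-.5]);print(n.round(3))
E
```

```text
[ 0.54012364 -0.02361464  0.20892481] [3.14125018 0.52370059 2.00820481] 16.7
disc in tool [[0.1884, -0.001, -0.0195], [0.1915, 0.0003, -0.0194]] want [0.191, 0, -0.02]
[ 1.     0.001 -0.   ]
```

Aimed within about 1 mm. I hold for 2.5 s and more.

carry_out([
  {"angular":[0,0,0],"travel":[0,0,0],"jaw":0},
  {"angular":[0,0,0],"travel":[0,0,0],"jaw":0},
  {"angular":[0,0,0],"travel":[0,0,0],"jaw":0},
  {"angular":[0,0,0],"travel":[0,0,0],"jaw":0},
  {"angular":[0,0,0],"travel":[0,0,0],"jaw":0},
  {"angular":[0,0,0],"travel":[0,0,0],"jaw":0},
  {"angular":[0,0,0],"travel":[0,0,0],"jaw":0},
  {"angular":[0,0,0],"travel":[0,0,0],"jaw":0},
  {"angular":[0,0,0],"travel":[0,0,0],"jaw":0},
  {"angular":[0,0,0],"travel":[0,0,0],"jaw":0},
])

```text
t: 17.7
tcp_pos: [0.54, -0.0236, 0.2088]
tcp_rot: [3.141, 0.524, 2.008]
wrist_force: [0.4, -0.4, -1.4]
gripper_width: 0.0311
grasp_force: 61.5
```

carry_out([
  {"angular":[0,0,0],"travel":[0,0,0],"jaw":0},
  {"angular":[0,0,0],"travel":[0,0,0],"jaw":0},
  {"angular":[0,0,0],"travel":[0,0,0],"jaw":0},
  {"angular":[0,0,0],"travel":[0,0,0],"jaw":0},
  {"angular":[0,0,0],"travel":[0,0,0],"jaw":0},
  {"angular":[0,0,0],"travel":[0,0,0],"jaw":0},
  {"angular":[0,0,0],"travel":[0,0,0],"jaw":0},
  {"angular":[0,0,0],"travel":[0,0,0],"jaw":0},
  {"angular":[0,0,0],"travel":[0,0,0],"jaw":0},
  {"angular":[0,0,0],"travel":[0,0,0],"jaw":0},
])

```text
t: 18.7
tcp_pos: [0.54, -0.0236, 0.2088]
tcp_rot: [3.141, 0.524, 2.008]
wrist_force: [-0.2, 0.3, -1.6]
gripper_width: 0.0315
grasp_force: 61.5
```

carry_out([
  {"angular":[0,0,0],"travel":[0,0,0],"jaw":0},
  {"angular":[0,0,0],"travel":[0,0,0],"jaw":0},
  {"angular":[0,0,0],"travel":[0,0,0],"jaw":0},
  {"angular":[0,0,0],"travel":[0,0,0],"jaw":0},
  {"angular":[0,0,0],"travel":[0,0,0],"jaw":0},
  {"angular":[0,0,0],"travel":[0,0,0],"jaw":0},
  {"angular":[0,0,0],"travel":[0,0,0],"jaw":0},
  {"angular":[0,0,0],"travel":[0,0,0],"jaw":0},
])

```text
t: 19.5
tcp_pos: [0.54, -0.0236, 0.2088]
tcp_rot: [3.141, 0.524, 2.008]
wrist_force: [0.1, -0.0, -2.0]
gripper_width: 0.031
grasp_force: 61.5
```

```bash
python3 - <<'E'
from h import *
s=manip.observe(); A=R.from_euler("xyz",s["tcp_rot"]); 
t=A.inv().apply(np.array([.4836,-.2575,.267])-s["tcp_pos"])/.6; print(s["tcp_pos"],"shift total in present axes",t.round(4))
w=(A.inv()*R.from_euler("xyz",[np.pi,0,.920])).as_rotvec()/(2*np.pi); print("turn",w.round(4),(w/13).round(4))
E
```

```text
[ 0.54004414 -0.02356605  0.20880392] shift total in present axes [-0.3198 -0.2504  0.0726]
turn [0.0453 0.0748 0.1691] [0.0035 0.0058 0.013 ]
```

carry_out([
  {"angular":[0,0,0],"travel":[-0.032,-0.025,0.0073],"jaw":0},
  {"angular":[0,0,0],"travel":[-0.032,-0.025,0.0073],"jaw":0},
  {"angular":[0,0,0],"travel":[-0.032,-0.025,0.0073],"jaw":0},
  {"angular":[0,0,0],"travel":[-0.032,-0.025,0.0073],"jaw":0},
  {"angular":[0,0,0],"travel":[-0.032,-0.025,0.0073],"jaw":0},
  {"angular":[0,0,0],"travel":[-0.032,-0.025,0.0073],"jaw":0},
  {"angular":[0,0,0],"travel":[-0.032,-0.025,0.0073],"jaw":0},
  {"angular":[0,0,0],"travel":[-0.032,-0.025,0.0073],"jaw":0},
  {"angular":[0,0,0],"travel":[-0.032,-0.025,0.0073],"jaw":0},
  {"angular":[0,0,0],"travel":[-0.032,-0.025,0.0073],"jaw":0},
])

```text
t: 20.5
tcp_pos: [0.4833, -0.2585, 0.267]
tcp_rot: [-3.141, 0.523, 2.008]
wrist_force: [-0.2, -0.3, -2.4]
gripper_width: 0.0314
grasp_force: 61.6
```

carry_out([
  {"angular":[0.0035,0.0058,0.013],"travel":[0,0,0],"jaw":0},
  {"angular":[0.0035,0.0058,0.013],"travel":[0,0,0],"jaw":0},
  {"angular":[0.0035,0.0058,0.013],"travel":[0,0,0],"jaw":0},
  {"angular":[0.0035,0.0058,0.013],"travel":[0,0,0],"jaw":0},
  {"angular":[0.0035,0.0058,0.013],"travel":[0,0,0],"jaw":0},
  {"angular":[0.0035,0.0058,0.013],"travel":[0,0,0],"jaw":0},
  {"angular":[0.0035,0.0058,0.013],"travel":[0,0,0],"jaw":0},
  {"angular":[0.0035,0.0058,0.013],"travel":[0,0,0],"jaw":0},
  {"angular":[0.0035,0.0058,0.013],"travel":[0,0,0],"jaw":0},
  {"angular":[0.0035,0.0058,0.013],"travel":[0,0,0],"jaw":0},
])

```text
t: 21.5
tcp_pos: [0.4839, -0.2577, 0.2668]
tcp_rot: [3.092, 0.112, 1.16]
wrist_force: [0.1, -0.7, -1.7]
gripper_width: 0.0314
grasp_force: 61.6
```

carry_out([
  {"angular":[0.0035,0.0058,0.013],"travel":[0,0,0],"jaw":0},
  {"angular":[0.0035,0.0058,0.013],"travel":[0,0,0],"jaw":0},
  {"angular":[0.0035,0.0058,0.013],"travel":[0,0,0],"jaw":0},
  {"angular":[0,0,0],"travel":[0,0,0],"jaw":0},
  {"angular":[0,0,0],"travel":[0,0,0],"jaw":0},
  {"angular":[0,0,0],"travel":[0,0,0],"jaw":0},
])

```text
t: 22.1
tcp_pos: [0.4838, -0.2573, 0.2667]
tcp_rot: [-3.139, -0.002, 0.922]
wrist_force: [0.0, -0.1, -2.1]
gripper_width: 0.0313
grasp_force: 61.5
```

```bash
python3 -c "
from h import *
go([.4825,-.2569,.10],[np.pi,0,.920],.05)"
```

```text
turn 1 x [-0.0004 -0.0002  0.0003] shift 6 x [-0.0001 -0.0004  0.0463] total [-0.0007 -0.0022  0.2778] t 22.1
```

carry_out([
  {"angular":[-0.0004,-0.0002,0.0003],"travel":[-0.0007,-0.0022,0],"jaw":0},
  {"angular":[0,0,0],"travel":[0,0,0.045],"jaw":0},
  {"angular":[0,0,0],"travel":[0,0,0.045],"jaw":0},
  {"angular":[0,0,0],"travel":[0,0,0.045],"jaw":0},
  {"angular":[0,0,0],"travel":[0,0,0.045],"jaw":0},
  {"angular":[0,0,0],"travel":[0,0,0.045],"jaw":0},
  {"angular":[0,0,0],"travel":[0,0,0.045],"jaw":0},
  {"angular":[0,0,0],"travel":[0,0,0],"jaw":0},
  {"angular":[0,0,0],"travel":[0,0,0],"jaw":0},
])

```text
t: 23.0
tcp_pos: [0.4825, -0.2566, 0.1048]
tcp_rot: [-3.14, -0.001, 0.919]
wrist_force: [0.1, -0.5, -2.6]
gripper_width: 0.0312
grasp_force: 61.5
```

```bash
python3 -c "
from h import *
go([.4825,-.2569,.0303],[np.pi,0,.920],.02)"
```

```text
turn 1 x [-0.0002 -0.0001 -0.0001] shift 7 x [-0.0001  0.      0.0177] total [-0.0005  0.0003  0.1242] t 23.0
```

carry_out([
  {"angular":[0,0,0],"travel":[0,0,0.0177],"jaw":0},
  {"angular":[0,0,0],"travel":[0,0,0.0177],"jaw":0},
  {"angular":[0,0,0],"travel":[0,0,0.0177],"jaw":0},
  {"angular":[0,0,0],"travel":[0,0,0.0177],"jaw":0},
  {"angular":[0,0,0],"travel":[0,0,0.0177],"jaw":0},
  {"angular":[0,0,0],"travel":[0,0,0.0177],"jaw":0},
  {"angular":[0,0,0],"travel":[0,0,0.017],"jaw":0},
  {"angular":[0,0,0],"travel":[0,0,0],"jaw":0},
  {"angular":[0,0,0],"travel":[0,0,0],"jaw":0},
])

```text
t: 23.9
tcp_pos: [0.4826, -0.2569, 0.0304]
tcp_rot: [-3.141, -0.001, 0.919]
wrist_force: [0.5, 0.5, -1.5]
gripper_width: 0.0312
grasp_force: 62.3
```

carry_out([
  {"angular":[0,0,0],"travel":[0,0,0],"jaw":0.5},
  {"angular":[0,0,0],"travel":[0,0,0],"jaw":1},
  {"angular":[0,0,0],"travel":[0,0,0],"jaw":1},
  {"angular":[0,0,0],"travel":[0,0,0],"jaw":1},
  {"angular":[0,0,0],"travel":[0,0,0],"jaw":1},
  {"angular":[0,0,0],"travel":[0,0,0],"jaw":1},
  {"angular":[0,0,0],"travel":[0,0,0],"jaw":1},
])

```text
t: 24.6
tcp_pos: [0.4827, -0.2569, 0.0309]
tcp_rot: [-3.141, -0.001, 0.918]
wrist_force: [0.1, 1.0, 1.2]
gripper_width: 0.0852
grasp_force: 0.0
```

carry_out([
  {"angular":[0,0,0],"travel":[0,0,-0.02],"jaw":1},
  {"angular":[0,0,0],"travel":[0,0,-0.04],"jaw":1},
  {"angular":[0,0,0],"travel":[0,0,-0.05],"jaw":1},
  {"angular":[0,0,0],"travel":[0,0,-0.05],"jaw":1},
  {"angular":[0,0,0],"travel":[0,0,-0.05],"jaw":1},
  {"angular":[0,0,0],"travel":[0,0,-0.05],"jaw":1},
  {"angular":[0,0,0],"travel":[0,0,0],"jaw":1},
  {"angular":[0,0,0],"travel":[0,0,0],"jaw":1},
])

```text
t: 25.4
tcp_pos: [0.4832, -0.2574, 0.1885]
tcp_rot: [3.139, -0.001, 0.918]
wrist_force: [-0.7, -0.3, -0.4]
gripper_width: 0.0853
grasp_force: 0.0
```

```bash
python3 - <<'E'
from h import *
im,d=viewer.grab_frame("top"); w,dw=viewer.grab_frame("wrist")
cv2.imwrite("pics/fin.png",np.vstack([cv2.resize(im,(480,300)),cv2.resize(w,(480,300))]))
M=viewer.camera_model("wrist"); P,u,v=cloud("wrist",dw,M=M); H=cv2.cvtColor(w,cv2.COLOR_BGR2HSV)[v,u]
near=np.hypot(P[:,0]-.48,P[:,1]+.25)<.15
y=P[(H[:,0]>22)&(H[:,0]<35)&(H[:,1]>120)&near&(P[:,2]>.055)&(P[:,2]<.08)]
print(y.mean(0),np.percentile(y[:,2],[5,50,95]))
s=manip.observe(); print(s["tcp_pos"],s["wrist_force"],s["t"])
E
```

```text
[ 0.4758995  -0.26065714  0.06293079] [0.0609782  0.06304928 0.06431648]
[ 0.4817626  -0.25641923  0.18583163] [ 0.01571245 -0.33402196 -0.93075292] 25.5
```

View pics/fin.png

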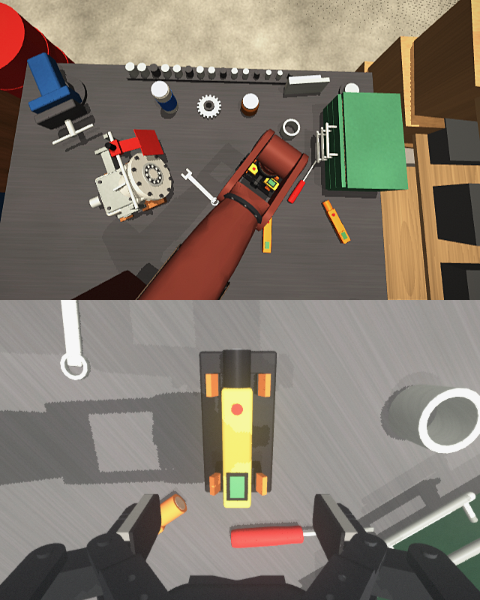

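The thermometer lies in its cradle, display up and nose up at (237,370). The guard is open at (150,142), and the bystanders are where they were.

```bash
python3 -c "
from bench import manip
print(manip.job_done())"
```

```text
the job is handed in; nothing more can be done
None
```

I opened the guard to its stop and held the thermometer squarely on the disc, lens about 10 cm away by my measurements, for nearly 3 s. I then laid it back in its cradle, display up with the nose as before, and handed the job in at 25.5 s; no verdict was shown.

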